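# Open the child-safe cleaner bottle in the pantry bin

### The job

On the pantry counter, raise the stiff lid of the storage bin by its knob until it leans back a little past upright, about 110 degrees from closed, and leave it standing there. Then take the orange safety cap of the bottle inside the bin, press it down, twist it anticlockwise while it is pressed until it comes free, and lift it straight up. Finish still gripping the cap, upright and still, held roughly 10 cm above its place on the bottle; do not put it down or let go, and leave the tin and the two jars standing where they are.

Things in the scene. Friction and masses are not known exactly. Their poses are not given: they have to be found in the camera images.
- bin: Grey open storage bin, 170 x 170 mm and 140 mm high, walls and floor 5 mm thick, fixed to the counter. Origin: centre of its underside. Its own +x side carries the lid's hinge (this side faces roughly the robot's left, world +y); the lid's knob is over its -x side.
- lid (a joint): Opening angle of the bin's lid in rad: 0 closed (level on the bin), 1.57 upright, 1.92 = 110 degrees, 2.5 its end stop. Stiff hinge: takes about 3 to 5 N at the knob, and stays at any angle where it is left. It may start slightly ajar.
- lid_handle (a point): Centre of the lid's knob: a blue bobbin, 18 mm in diameter and 30 mm long, its length parallel to the hinge line: pinch it across its two flat ends (30 mm apart along the hinge line) and it can pivot between the fingers as the lid swings. It stands on a 12 x 14 mm stalk, 35 mm off the lid's outer face, on the lid's middle line, 150 mm from the hinge line, 20 mm from the lid's free edge.
- lid_hinge (a point): Middle of the hinge line, 140 mm above the counter on top of the bin's +x wall, level with the lid's underside; its own y axis is the hinge line, its own x axis runs along the lid from free edge to hinge. The lid is a clear plate, 170 x 170 mm, 6 mm thick, with a blue frame. When opened its free edge rises and swings over towards the bin's +x side.
- bottle: White squat bottle with a green band, fixed upright in the bin (it neither turns nor lifts). Origin: centre of its underside, z up its axis, 5 mm above the counter. Body 86 mm in diameter up to 70 mm, shoulder narrowing to 60 mm at 85 mm, then the neck, 44 mm over its lugs. Under the skirt of the locked cap 9 mm are free above the shoulder.
- cap: Orange ribbed push-and-turn cap, round, 54 mm in diameter, 31 mm high, about 30 g. Origin: centre of its skirt's lower edge, z up. Locked, its origin is 94 mm above the bottle's, its top 130 mm above the counter and 10 mm under the bin's rim. Grip it across its diameter from above, fingertips at least 8 mm above its lower edge so that they clear the bottle's shoulder when it is pressed.
- tin: Bystander: red food tin, 66 mm in diameter, 85 mm high, standing near the bin. Origin: centre of its underside.
- honey_jar: Bystander: amber jar with a brass lid, 60 mm in diameter, 95 mm high. Origin: centre of its underside.
- spice_jar: Bystander: terracotta spice jar with a black lid, 45 mm in diameter, 90 mm high. Origin: centre of its underside.
- cap_top (a point): Centre of the cap's flat top (white arrow). A spring holds the cap up in a notch. Push it down 6 mm (at least 5, end of travel 8; about 8 N) and, held down, turn it anticlockwise seen from above by 70 degrees (1.22 rad); it is free from 58 to 82 degrees, where a solid stop ends the turn. There it lifts straight off; 27 mm above its seat it is clear of the neck.
Not all that is in view belongs to the job. There is more than one size of the bin; the one meant has the size given above.

How it is judged:
On the way, in this order (a step that is already met when the one before it is completed fails the run):
1. the lid stands at 110 degrees, give or take 15 (value of joint lid between 1.658 and 2.182 rad and contact force between the fingers and bin below 0.1 N), for 0.2 s.
2. the cap is pressed down at least 3 mm (z of cap in the frame of bottle below 0.091 m), for 0.05 s.
3. the cap, still on the neck, is twisted more than 50 degrees (angle between the x axis of cap and the x axis of bottle, either way round above 0.873 rad and z of cap in the frame of bottle below 0.105 m), for 0.02 s.
At the end, for the whole second after the job is handed in: The robot still grips the cap (more than 2 N) and holds it still (under 3 cm/s) and upright (within 17 degrees), 5 to 18 cm above its seat and within 5 cm of the bottle's axis sideways, touching neither the bin nor its lid; the lid stands at 110 degrees, give or take 15 (value of joint lid between 1.658 and 2.182 rad and z of cap in the frame of bottle between 0.144 and 0.274 m and horizontal distance between cap and bottle below 0.05 m and angle between cap's own z axis and vertical below 0.3 rad and linear speed of cap below 0.03 m/s and contact force between the fingers and cap above 2 N and contact force between cap and bin below 0.1 N); the arm keeps its last pose, push and grip.
It fails at once if the tin or a jar is moved by more than 2 cm or tipped (distance of any of tin, honey_jar, spice_jar from where it was at the start of the episode above 0.02 m or angle between any of tin, honey_jar, spice_jar's own z axis and vertical above 0.35 rad).
It also fails if it takes over 48 s, if anything falls off the work surface, if the arm or the gripper's body presses on something with over 40 N, if the wrist force passes 120 N, or if a joint passes its speed limit or range.

### The arm

A 6-joint arm with a two-finger parallel gripper is mounted at the origin on the work surface. World frame = base frame: x ahead of the robot, y to its left, z up, the work surface at z = 0. Lengths are in m, angles in rad, forces in N, time in s.
With the tool pointing down it reaches from about 0.375 to 0.9 m from the base axis. Payload 3.1 kg.
Tool frame: the origin (TCP) lies at the centre of the arm's flange, where the gripper is bolted on; the fingertips stand 173 mm ahead of it and the grasp point (between the pads) lies 155 mm ahead of it; z points along the fingers, y is the line along which they close (so a half turn about z gives the same grasp; the last joint's range is limited). The gripper opens to 85 mm and grips with 20 to 120 N. Pads are 22 mm wide; open, the fingers measure 114 mm over their backs; the gripper's body (76 mm by 85 mm) begins 54 mm behind the grasp point. The pads swing forward as they close: fully open they stand 13 mm farther back than shut.
Start: joints at [1.028, 0.527, 1.433, -0, 1.181, -0.178], TCP at [0.223, 0.584, 0.405] pointing down, gripper open.
Joint ranges: [-3.08, 3.08], [-0.75, 2.2], [0.22, 2.44], [-1.43, 4.57], [0, 2.65], [-2.85, 2.85]. Speed limits (rad/s): [2.79, 2.79, 3.14, 3.14, 3.14, 3.14].

### API

Orientations are given as a unit quaternion [x, y, z, w].
In Python, from station import * gives the robot as it stands.
- The arm moves only by the shell command python3 -m jog 'ROWS' [OPENING] [FORCE]. ROWS is a JSON object of lists of equal length, an entry for each row: "linear": the shift along the world's x, y, z in mm, a list of three; "turn": the turn about the world's z in units of 5 degrees (1.0 is 5 degrees). A call has 1 to 12 rows; each row shifts and turns the commanded pose from where the row before left it; what a row does not reach is not made up. A row lasts 1/8 s, in which the tool goes at most 62.5 mm and 10.7 degrees, less where a joint would pass 70% of its speed; a pose out of reach is approached as far as the arm can. A call is refused whole if a number of a shift passes 62.5 or a number of a turn 1, either way. A call with a gripper value outside its range is refused whole. OPENING is the opening, from 0 (shut) to 1 (fully open), set as the call begins (- or left out, the last holds). The fingers move at their own pace and stop on an object; FORCE is the grip in N (left out, the last holds). Time passes only in rows, so rows that do not move let the fingers close. It gives the time, the measured TCP pose, the force, the opening and the grip force at its end, in the units of the state.
- sense(): the state, without advancing time (a new reading comes with each control period).
- snapshot(name): name is "side" or "top"; returns the picture (420x560x3 uint8, red, green, blue); there is no depth.
- get_calibration(name): a dict with "fx", "fy", "cx", "cy" (pixels), "world_to_cam" (4x4, takes a point from world to camera coordinates). Camera axes: x right, y down, z forward; pixel columns grow to the right and rows downward; lengths in m; the calibration is good to about 2 mm. A picture is of the moment at which its call begins. get_calibration takes no time and is no camera call.
- sign_off(): hands the job in; it is judged then, once.
The state is a dict: "t": time; "q": joint angles; "qd": joint speeds; "tau": joint torques, N m; "tcp_pos": TCP position; "tool_rot": TCP orientation; "force": force on the tool from outside, world axes, zero at the start; "ft_torque": the same for the moment, N m; "finger_gap": opening from 0.0 (shut) to 1.0 (fully open); "gripper_force": force on a finger pad.
Only numpy, scipy, OpenCV 4.12 (cv2) and the standard library are available. Lean on these libraries where they do the work, as an engineer would, in place of code of your own. Each camera call takes 0.05 s, during which the arm holds its last target. There are 200 camera calls.

## Working session

There is one attempt and no reset: what is moved stays moved. The work goes in short steps, Python scripts to look and compute and a shell command to move; the robot and the scene stay as the last step left them, time stands still between calls to the robot, and variables do not carry over. Pictures are saved under pics/ and viewed, at most 10 in all, crops included, and the job is handed in when it is done.

```bash
mkdir -p pics; ls; cat > h.py <<'E'
from station import *
import numpy as np, cv2
def save(img,n): cv2.imwrite(f'pics/{n}.png',cv2.cvtColor(img,cv2.COLOR_RGB2BGR))
def ray(c,u,v):
    M=np.array(c["world_to_cam"]);R=M[:3,:3];t=M[:3,3]
    return -R.T@t, R.T@np.array([(u-c["cx"])/c["fx"],(v-c["cy"])/c["fy"],1])
def onz(cam,u,v,z):
    o,d=ray(get_calibration(cam),u,v); return o+d*(z-o[2])/d[2]
def proj(cam,p):
    c=get_calibration(cam);M=np.array(c["world_to_cam"]);q=M[:3,:3]@np.array(p)+M[:3,3]
    return [c["fx"]*q[0]/q[2]+c["cx"],c["fy"]*q[1]/q[2]+c["cy"]]
E
python3 - <<'E'
from h import *
a=snapshot("top");b=snapshot("side");save(a,'top0');save(b,'side0')
for n in("top","side"):
    c=get_calibration(n);o,d=ray(c,c["cx"],c["cy"]);print(n,c["fx"],o,d)
s=sense();print(s["t"],s["tcp_pos"],s["tool_rot"],s["force"])
E
```

```text
pics
top 383.801102434808 [ 0.30052109 -0.00327225  1.17885985] [ 0.19471381  0.00596772 -0.98084194]
side 411.6963290886159 [1.05445497 0.57586238 0.85325759] [-0.49980221 -0.55048737 -0.66870128]
0.1 [0.22279248 0.5836026  0.4038038 ] [ 1.81392871e-01  9.83410197e-01 -9.43620506e-04 -3.46751484e-04] [ 0.64420786 -0.36783359 -0.2810566 ]
```

View pics/top0.png

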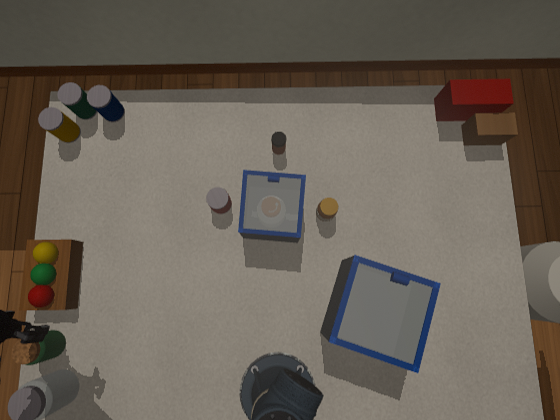

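View pics/side0.png

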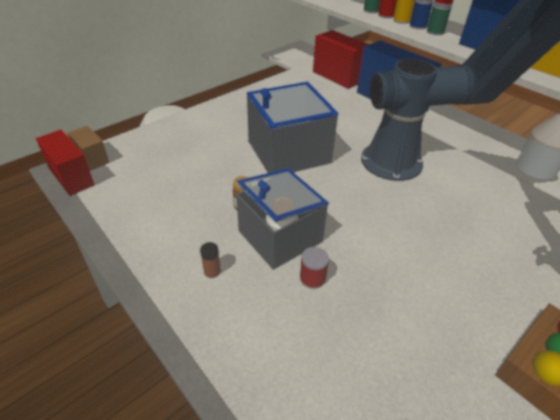

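```bash
python3 - <<'E'
from h import *
a=cv2.imread('pics/top0.png');b=cv2.imread('pics/side0.png')
A=cv2.resize(a[150:270,195:355],(800,600),interpolation=cv2.INTER_CUBIC)[:,:]
B=cv2.resize(b[160:280,220:340],(600,600),interpolation=cv2.INTER_CUBIC)
cv2.imwrite('pics/c1.png',cv2.resize(np.hstack([A,B]),(800,343),interpolation=cv2.INTER_AREA))
for n,i in(("top",a),("side",b)):
    h=cv2.cvtColor(i,cv2.COLOR_BGR2HSV)
    m=cv2.inRange(h,(108,120,60),(125,255,255))
    for c in cv2.findContours(m,cv2.RETR_EXTERNAL,cv2.CHAIN_APPROX_NONE)[0]:
        if cv2.contourArea(c)<800: continue
        q=cv2.approxPolyDP(cv2.convexHull(c),6,True)[:,0]
        P=np.array([onz(n,*p,.146) for p in q]);print(n,q.tolist(),P[:,:2].round(3).tolist(),np.linalg.norm(P-np.roll(P,-1,0),axis=1).round(3))
E
```

```text
top [[439, 283], [417, 372], [329, 341], [355, 255]] [[0.3, -0.43], [0.081, -0.354], [0.158, -0.135], [0.377, -0.214]] [0.232 0.232 0.232 0.23 ]
top [[305, 176], [300, 236], [238, 231], [244, 170]] [[0.598, -0.086], [0.43, -0.068], [0.446, 0.1], [0.618, 0.084]] [0.169 0.169 0.173 0.171]
side [[423, 58], [367, 95], [359, 91], [367, 46], [381, 42]] [[-0.498, -0.248], [-0.072, -0.195], [-0.073, -0.233], [-0.416, -0.476], [-0.499, -0.465]] [0.43  0.038 0.42  0.084 0.217]
side [[518, 0], [476, 47], [461, 42], [474, 0]] [[-1.585, -0.352], [-0.779, -0.165], [-0.779, -0.237], [-1.387, -0.509]] [0.828 0.072 0.667 0.252]
```

View pics/c1.png

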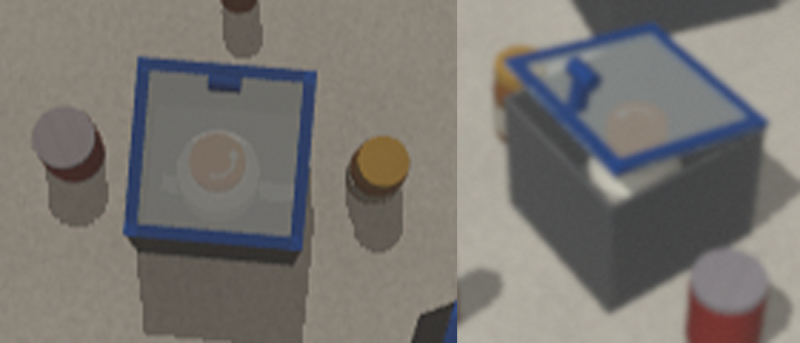

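Candidates: the small bin at top (272,205), side (283,215), and the large bin at top (385,312), side (290,125). The small one's lid quad measures 0.17 m against 0.23 m for the other, so the small one is meant. The crop confirms it: the orange cap shows through the lid. It also shows the knob and the ajar edge on the world +x side (knob at top (273,179), side (264,185)). So the hinge is actually on the side towards the robot (−x), not at +y as the text says.

```bash
cat >> h.py <<'E'
def tri(pa,pb):
    A=[];b=[]
    (o1,d1),(o2,d2)=ray(get_calibration("top"),*pa),ray(get_calibration("side"),*pb)
    s=np.linalg.lstsq(np.c_[d1,-d2],o2-o1,rcond=None)[0]
    p,q=o1+s[0]*d1,o2+s[1]*d2
    return (p+q)/2,np.linalg.norm(p-q)
E
python3 - <<'E'
from h import *
print('knob',tri((273.4,179),(264.1,185.5)))
print('cap',tri((271,206),(283,201.3)),onz("top",271,206,.13),onz("side",283,201.3,.13))
f=lambda x,y:(220+(x-457)/.5714/5,160+y/.5714/5)
g=lambda x,y:(195+x/.5714/5,150+y/.5714/5)
for n,t,s in(("far-left",(140,60),(613,170)),("far-right",(314,73),(510,63)),("near-right",(300,247),(655,25)),("near-left",(126,235),(765,123))): print(n,tri(g(*t),f(*s)))
for n,(u,v) in dict(tin=(65,135),honey=(381,161)).items(): print(n,onz("top",*g(u,v),.09))
print('spice',onz("top",279,137,.09))
E
```

```text
knob (array([0.57260941, 0.00179911, 0.21024723]), np.float64(0.0004695806087797615))
cap (array([0.51677231, 0.01023936, 0.13106475]), np.float64(0.0012705628985278457)) [0.5174127  0.00976961 0.13      ] [0.51563269 0.00995089 0.13      ]
far-left (array([0.60642475, 0.08070887, 0.1771026 ]), np.float64(0.0016884743667487277))
far-right (array([ 0.58907771, -0.0821508 ,  0.1767363 ]), np.float64(0.003959111226074634))
near-right (array([ 0.42718122, -0.06591895,  0.14675925]), np.float64(0.004832419275961856))
near-left (array([0.44290484, 0.09776399, 0.14219049]), np.float64(0.0009996972361775225))
tin [0.55406371 0.16511215 0.09      ]
honey [ 0.52212519 -0.15563558  0.09      ]
spice [ 0.73694368 -0.01633151  0.09      ]
```

```bash
python3 -m jog '{"linear":[[20,-40,40],[35,-53,0],[35,-55,0],[35,-55,0],[35,-55,0],[35,-55,0],[35,-55,0],[35,-55,0],[35,-55,0],[35,-55,0],[30,-50,0],[0,0,0]],"turn":[1,1,1,0.1,0,0,0,0,0,0,0,0]}' 0.7 40; 
```

```text
t: 1.6
tcp_pos: [0.5778, 0.0161, 0.4441]
tool_rot: [0.05, 0.999, -0.0, 0.0]
force: [-0.4, -0.1, 0.1]
finger_gap: 0.704
gripper_force: 0.0
```

```bash
python3 -m jog '{"linear":[[-5,-14,0],[0,0,-27],[0,0,-27],[0,0,-25],[0,0,0],[0,0,0]],"turn":[0,0,0,0,0,0]}'; python3 - <<'E'
from h import *
a=snapshot("top");b=snapshot("side");save(a,'top1');save(b,'side1')
B=cv2.resize(b[110:260,200:360],(640,600),interpolation=cv2.INTER_CUBIC);save(B,'c2')
print(sense()["force"])
E
```

```text
t: 2.35
tcp_pos: [0.5706, 0.0065, 0.3666]
tool_rot: [0.047, 0.999, -0.0, 0.0]
force: [-0.7, -0.9, 0.7]
finger_gap: 0.702
gripper_force: 0.0
[ 0.54681343 -1.1203277  -0.4290392 ]
```

View pics/c2.png

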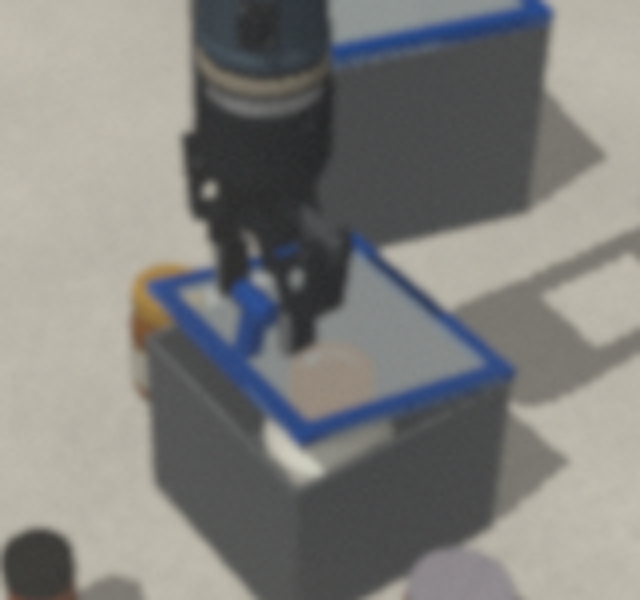

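The knob (crop (255,300)) sits between the open fingers, so I'll close.

```bash
python3 -m jog '{"linear":[[2,-3,-2],[0,0,0],[0,0,0],[0,0,0],[0,0,0]],"turn":[0,0,0,0,0]}' 0 40
python3 - <<'E'
import numpy as np
# knob offset along d and z vs lid angle, from current
r=.1555
for a in range(10,112,10):
    t=np.radians(a+15.3); print(a,(r*np.cos(t)*np.array([.995,-.095,0])+[.435,.014,0]+[0,0,.14+.155+r*np.sin(t)]).round(4))
E
```

```text
t: 3.08
tcp_pos: [0.5733, 0.003, 0.3642]
tool_rot: [0.047, 0.999, 0.0, 0.001]
force: [1.8, 2.2, 2.9]
finger_gap: 0.34
gripper_force: 41.3
10 [0.5749 0.0006 0.3615]
20 [0.5613 0.0019 0.3849]
30 [0.5438 0.0036 0.4055]
40 [0.5231 0.0056 0.4228]
50 [0.4997 0.0078 0.4363]
60 [0.4743 0.0103 0.4454]
70 [0.4477 0.0128 0.45  ]
80 [0.4207 0.0154 0.4498]
90 [0.3942 0.0179 0.445 ]
100 [0.3689 0.0203 0.4356]
110 [0.3456 0.0225 0.4219]
```

```bash
python3 -m jog '{"linear":[[-6,0,10.5],[-6,0,10.5],[-9,1,10],[-9,1,10],[-10,1,9],[-10,1,8.5],[-12,1,7],[-12,1,6.5],[0,0,0]],"turn":[0,0,0,0,0,0,0,0,0]}'
```

```text
t: 4.2
tcp_pos: [0.4978, 0.0099, 0.4354]
tool_rot: [0.047, 0.999, 0.002, -0.001]
force: [0.3, 5.0, 0.9]
finger_gap: 0.346
gripper_force: 40.6
```

```bash
python3 -m jog '{"linear":[[-12,1,5],[-12,1,4],[-13,1,3],[-13,1,2],[-13,1,0.5],[-13,1,-0.5],[-13,1,-2],[-13,1,-3],[0,0,0]],"turn":[0,0,0,0,0,0,0,0,0]}'
```

```text
t: 5.32
tcp_pos: [0.3959, 0.019, 0.4451]
tool_rot: [0.048, 0.999, 0.004, 0.0]
force: [0.9, 13.4, 5.5]
finger_gap: 0.346
gripper_force: 40.2
```

```bash
python3 -m jog '{"linear":[[-12,4,-4],[-13,3,-5],[-12,2,-6.5],[0,0,0]],"turn":[0,0,0,0]}';python3 -c "
from h import *
print(sense()['q'])"
```

```text
t: 5.82
tcp_pos: [0.3591, 0.025, 0.4297]
tool_rot: [0.046, 0.999, -0.002, 0.0]
force: [-3.0, -5.2, 5.5]
finger_gap: 0.342
gripper_force: 42.4
[-0.24228538  0.12169724  2.00965733 -0.00574866  1.00927321 -1.71745564]
```

```bash
python3 -m jog '{"linear":[[-6,0,-3.5],[-7,0,-4],[0,0,0],[0,0,0]],"turn":[0,0,0,0]}';python3 - <<'E'
from h import *
b=snapshot("side");save(b,'side2');print(sense()['q'])
save(cv2.resize(b[110:260,200:400],(800,600),interpolation=cv2.INTER_CUBIC),'c3')
E
```

```text
t: 6.32
tcp_pos: [0.347, 0.0256, 0.422]
tool_rot: [0.047, 0.999, -0.001, 0.0]
force: [-0.8, -1.6, 6.3]
finger_gap: 0.338
gripper_force: 43.5
[-2.50705813e-01  1.15848403e-01  2.04567742e+00 -1.50960757e-03
  9.79698909e-01 -1.72680079e+00]
```

View pics/c3.png

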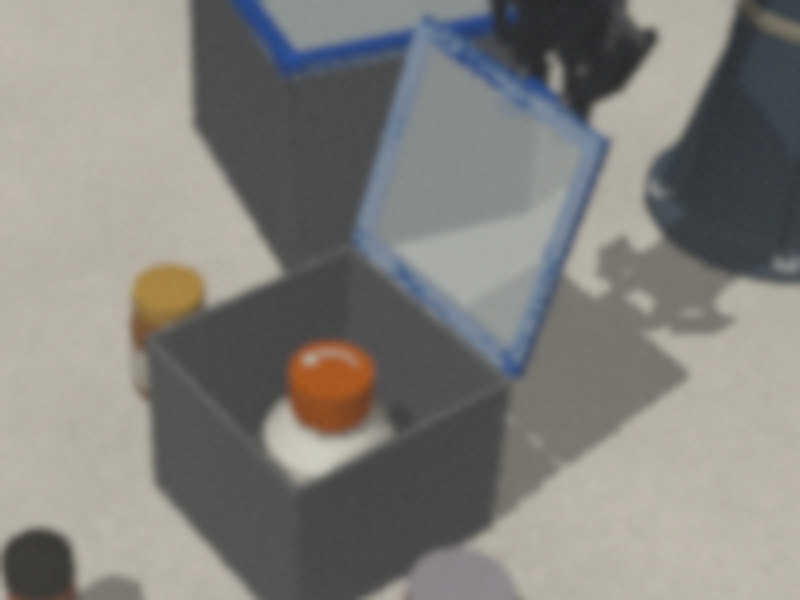

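The lid stands at about 110° and the cap is in the open (crop (331,370)). Next: release, then straight up.

```bash
python3 -m jog '{"linear":[[0,0,0],[0,0,0],[0,0,0],[0,0,25],[0,0,40],[0,0,40],[0,0,10],[20,0,0],[40,-4,0],[50,-6,0],[50,-6,0],[8,0,0]],"turn":[0,0,0,0,0,0,0,-1,-1,-1,-1,-1]}' 0.75 60;python3 -m jog '{"linear":[[0,0,0],[0,0,0],[0,0,-40],[0,0,-40],[0,0,0]],"turn":[-1,-1,-1,-1,0]}' 1; python3 - <<'E'
from h import *
a=snapshot("top");b=snapshot("side");save(b,'side3');save(a,'top3');print(sense()['q'])
save(np.hstack([cv2.resize(b[90:260,230:360],(400,523)),cv2.resize(a[130:260,220:320],(400,523))]),'c4')
for n,i in(("top",a),("side",b)):
    h=cv2.cvtColor(i,cv2.COLOR_RGB2HSV);m=cv2.inRange(h,(5,170,90),(14,255,255))
    x,y,w,hh=(270-40,206-40,80,80) if n=="top" else (243,160,80,80)
    k=np.zeros_like(m);k[y:y+hh,x:x+w]=m[y:y+hh,x:x+w]
    ys,xs=np.nonzero(k);print(n,len(xs),xs.min(),xs.max(),ys.min(),ys.max(),xs.mean(),ys.mean())
E
```

```text
t: 7.88
tcp_pos: [0.5175, 0.0092, 0.5343]
tool_rot: [0.264, 0.965, -0.0, -0.001]
force: [-0.9, -0.1, 0.6]
finger_gap: 0.753
gripper_force: 0.0
t: 8.5
tcp_pos: [0.5134, 0.0101, 0.4527]
tool_rot: [0.425, 0.905, -0.001, -0.005]
force: [-0.7, -0.4, 0.7]
finger_gap: 1.0
gripper_force: 0.0
[-1.98069033e-01  3.16806747e-01  1.63961286e+00 -4.08441256e-05
  1.18621843e+00 -8.90595895e-01]
top 33 263 275 198 202 267.969696969697 200.12121212121212
side 258 273 292 199 216 282.27131782945736 207.41860465116278
```

View pics/c4.png

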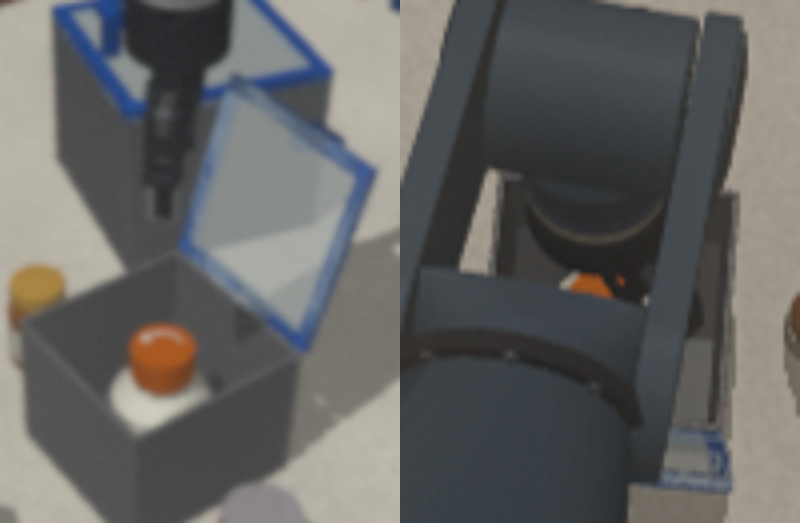

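```bash
python3 -m jog '{"linear":[[2,0,-40],[0,0,-40],[0,0,-30],[0,0,-30],[0,0,-20],[0,0,-9],[0,0,0],[0,0,0]],"turn":[0,0,0,0,0,0,0,0]}'; python3 - <<'E'
from h import *
b=snapshot("side");save(b,'side4');print(sense()['q'])
save(cv2.resize(b[90:260,230:360],(600,785))[200:785],'c5')
E
```

```text
t: 9.6
tcp_pos: [0.5174, 0.0098, 0.2889]
tool_rot: [0.426, 0.905, 0.0, 0.001]
force: [0.3, 0.1, -0.1]
finger_gap: 0.998
gripper_force: 0.0
[-1.97230929e-01  5.61162037e-01  1.80656560e+00  5.58082587e-06
  7.71366654e-01 -8.88592012e-01]
```

View pics/c5.png

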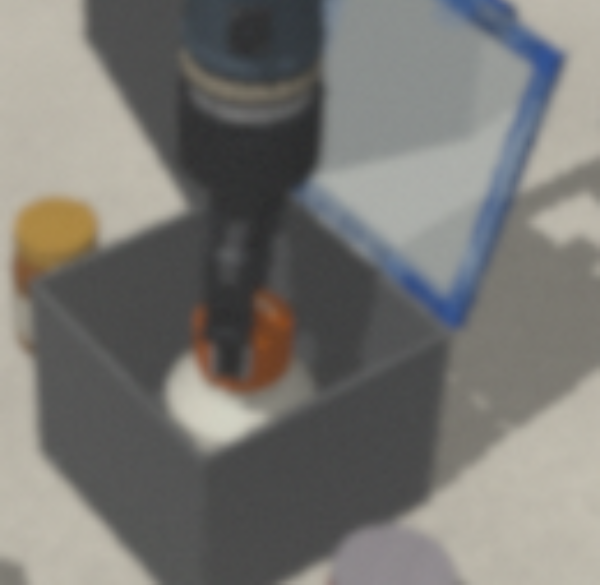

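The fingers straddle the cap (crop (235,350) against the cap at (243,340)), the lid is still standing, and no force shows. I'll go 4 mm lower and grip.

```bash
python3 -m jog '{"linear":[[0,0,-4],[0,0,0],[0,0,0],[0,0,0],[0,0,0],[0,0,0],[0,0,0]],"turn":[0,0,0,0,0,0,0]}' 0 60
```

```text
t: 10.52
tcp_pos: [0.5175, 0.0101, 0.2842]
tool_rot: [0.426, 0.905, 0.001, 0.001]
force: [2.6, 5.4, 4.9]
finger_gap: 0.613
gripper_force: 62.6
```

```bash
python3 -m jog '{"linear":[[0,1,-2],[0,0,-2],[0,0,-2],[0,0,-0.5],[0,0,0],[0,0,0]],"turn":[0,0,0,0,0,0]}'
```

```text
t: 11.28
tcp_pos: [0.5175, 0.0105, 0.2782]
tool_rot: [0.426, 0.905, 0.0, 0.001]
force: [1.7, 1.6, 7.8]
finger_gap: 0.608
gripper_force: 63.1
```

```bash
python3 -m jog '{"linear":[[0,0,0],[0,0,0],[0,0,0],[0,0,0],[0,0,0],[0,0,0],[0,0,0],[0,0,0]],"turn":[0.5,1,1,1,1,1,1,0]}';python3 -m jog '{"linear":[[0,0,0],[0,0,0],[0,0,0],[0,0,0],[0,0,0],[0,0,0],[0,0,0],[0,0,0],[0,0,0],[0,0,0]],"turn":[1,1,1,1,1,1,1,0.5,0,0]}'; python3 -c "
from h import *
s=sense();print(s['ft_torque'],s['q'])"
```

```text
t: 12.28
tcp_pos: [0.5179, 0.0105, 0.2784]
tool_rot: [0.155, 0.988, -0.0, 0.002]
force: [2.6, 1.9, 8.1]
finger_gap: 0.61
gripper_force: 63.1
t: 13.52
tcp_pos: [0.518, 0.0107, 0.2784]
tool_rot: [-0.17, 0.985, -0.001, 0.002]
force: [3.0, 2.4, 8.2]
finger_gap: 0.61
gripper_force: 63.1
[ 0.52475309 -0.454665    0.02543774] [-1.95291458e-01  5.79665892e-01  1.81211201e+00  2.13542417e-04
  7.45003442e-01 -2.10838059e+00]
```

Turned 70° with a steady 8 N of press and little torque. Next, lift straight up.

```bash
python3 -m jog '{"linear":[[0,0,4],[0,0,6],[0,0,8],[0,0,10],[0,0,0]],"turn":[0,0,0,0,0]}';python3 -m jog '{"linear":[[0,0,15],[0,0,20],[0,0,20],[0,0,17],[0,0,6],[0,0,0],[0,0,0],[0,0,0]],"turn":[0,0,0,0,0,0,0,0]}'; python3 - <<'E'
from h import *
b=snapshot("side");save(b,'side5');s=sense();print(s['qd'],s['force'])
save(cv2.resize(b[90:260,200:360],(600,637))[:600],'c6')
E
```

```text
t: 14.15
tcp_pos: [0.5161, 0.0107, 0.3051]
tool_rot: [-0.171, 0.985, -0.0, -0.001]
force: [0.2, 0.4, -0.5]
finger_gap: 0.613
gripper_force: 63.5
t: 15.15
tcp_pos: [0.5166, 0.0109, 0.3825]
tool_rot: [-0.17, 0.985, 0.0, -0.001]
force: [-0.3, 0.2, -0.7]
finger_gap: 0.608
gripper_force: 63.5
[ 0.00176515  0.00135621 -0.0036594  -0.00127442  0.00135742 -0.0015399 ] [-0.36483405  0.20815205 -0.41415266]
```

View pics/c6.png

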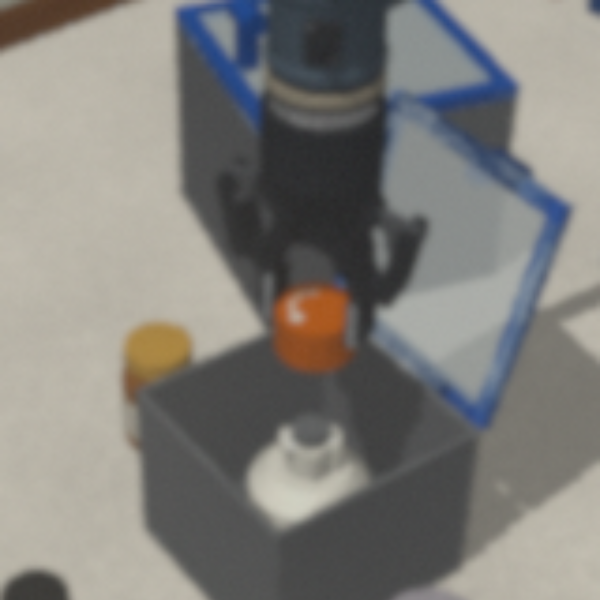

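The cap (crop (315,328)) is held upright about 10 cm above the bare neck (310,435), and the lid still stands. I'll hand in.

```bash
python3 -c "
from station import *
print(sign_off())"
```

```text
the job is handed in; nothing more can be done
None
```

The job is handed in (no verdict came back): the lid stands at about 110°, and the cap was pressed, twisted 70° and lifted off, and is held upright and still about 10 cm above the bottle; I steered clear of the tin and jars but did not re-measure them.

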